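# Shift the jar roller into third gear and start it

### The arm

A 7-joint arm with a two-finger parallel gripper is mounted at the origin on a cart in front of the work surface, level with it; the furniture and walls round the work are solid. World frame = base frame: x ahead of the robot, y to its left, z up, the work surface at z = 0. Lengths are in mm, angles in rad, forces in N, time in s.
With the tool pointing down it reaches from about 400 to 925 mm from the base axis. Payload 5.6 kg.
Tool frame: the origin (TCP) lies on the centre line of the jaws, within the pads' length; the fingertips stand bot.nose_length ahead of it and the grasp point (between the pads) lies 5 mm behind it (bot.nose_length is the distance from the TCP to the fingertips, in mm); z points along the fingers, y is the line along which they close (so a half turn about z gives the same grasp; the last joint's range is limited). The gripper opens to 85 mm and grips with 20 to 120 N. Pads are 22 mm wide; open, the fingers measure 114 mm over their backs; the gripper's body (76 mm by 85 mm) begins 54 mm behind the grasp point. The pads swing forward as they close: fully open they stand 13 mm farther back than shut.
Start: joints at [-1.333, 0.468, -0.012, 1.603, 0.006, 1.071, -0.056], TCP at [180.171, 624.537, 245.29] pointing down, gripper open.
Joint ranges: [-2.53, 2.53], [-0.31, 2.02], [-1.57, 1.55], [0.28, 2.44], [-1.29, 4.43], [0.15, 1.84], [-2.92, 2.92]. Speed limits (rad/s): [2.57, 2.57, 3.14, 3.14, 3.14, 3.14, 3.14].

### API

Orientations are given as a 3x3 rotation matrix whose columns are the frame's x, y, z axes.
In Python, from plant import get_state, imaging, job, bot gives the robot as it stands.
- The arm moves only by the tool play_rows, never from a script. Its argument "commands" is text: rows parted by semicolons, each of 5 numbers parted by spaces: the closure, from 0 (fully open) to 1 (shut), then the shift along the tool's x, y, z in m, then the turn about the tool's z in degrees. A call has 1 to 20 rows; each row shifts and turns the commanded pose from where the row before left it, along the tool's axes as they then stand; what a row does not reach is not made up. A row lasts 1/8 s, in which the tool goes at most 62.5 mm and 10.7 degrees, less where a joint would pass 70% of its speed; a pose out of reach is approached as far as the arm can. A call with a gripper value outside its range is refused whole. The fingers move at their own pace and stop on an object; "grip_force" is the grip in N (left out, the last holds). Time passes only in rows, so rows that do not move let the fingers close. It gives the time, the measured TCP pose, the force, the opening and the grip force at its end, in the units of the state.
- get_state(): the state, without advancing time (a new reading comes with each control period).
- imaging.capture(name): name is "side" or "top"; returns the picture (400x640x3 uint8, red, green, blue); there is no depth.
- imaging.camera_model(name): a dict with "intrinsics" (3x3 intrinsics, pixels), "extrinsics" (4x4, takes a point from camera to world coordinates). Camera axes: x right, y up, looking along -z (the intrinsics and any distortion apply to the point x, -y, -z); pixel columns grow to the right and rows downward; lengths in mm; the calibration is good to about 2 mm. A picture is of the moment at which its call begins. camera_model takes no time and is no camera call.
- job.sign_off(): hands the job in; it is judged then, once.
The state is a dict: "time": time; "joint_positions": joint angles; "qvel": joint speeds; "effort": joint torques, N m; "ee_pos": TCP position; "tcp_rot": TCP orientation; "force": force on the tool from outside, world axes, zero at the start; "wrist_torque": the same for the moment, N m; "gripper_width": finger opening in mm; "finger_force": force on a finger pad.
Only numpy, scipy, OpenCV 4.12 (cv2) and the standard library are available. Lean on these libraries where they do the work, as an engineer would, in place of code of your own. Each camera call takes 0.05 s, during which the arm holds its last target. There are 200 camera calls.

### The job

Put the jar roller into third gear: with the fingertips push its blue lever through the H-shaped gate, out of the left leg, across the middle, and fully home into the far right slot, the one marked with three dots. Once it is in gear, press the green start button right down and let it come up again. Nothing is to be gripped, lifted or knocked about, and neither the green button before the lever is home nor the red stop button is to be pressed.

Things in the scene. Friction and masses are not known exactly. Their poses are not given: they have to be found in the camera images.
- jar_roller: White fixed machine, 140 mm (x) by 410 mm (y). Origin on the worktop under the gate; x points far (from the robot), y left, z up. y = -155 to 55 mm: gearbox housing, x = -70 to 70, 113 mm high; its raised grey panel (y = -153 to -77) is 130 mm high. Left of y = 55: two rollers (tops 76 mm high) with the jar (top 116 mm), and at y = 235 to 255 an end block 88 mm high.
- gate (a point): Middle of the gate, a 94 mm square aluminium plate, at the height of its top, 118 mm above the worktop; axes as the machine's. Its H-shaped slot is 14 mm wide: two legs along x, 49 mm apart (left at +y, right at -y), joined by a cross slot along y in the middle. Black dots mark the slot ends: one far left, two near left, three far right, four near right.
- gear_across (a joint): Sideways swing of the lever (rad): -0.25 in the left leg, 0 in the middle of the gate, +0.25 in the right leg. It can change only in the cross slot (gear_along within about 0.02 of 0; the rounded corners guide it in from about 0.05). The lever turns about a point 98 mm straight below the gate's middle. Friction holds it wherever it is left; about 2 N at the grip move it.
- gear_along (a joint): Near-far swing of the lever (rad): -0.25 at the near end of a leg, 0 level with the cross slot, +0.25 at the far end. It can change only in the left or right leg (gear_across within about 0.02 of -0.25 or +0.25). Same friction. At the start the lever stands anywhere along the left leg. Third gear: both joints at +0.25, the stops; above 0.2 each counts as home.
- grip (a point): Centre of the lever's blue grip, a rounded block 32 x 32 x 36 mm on top of a 10 mm steel stem, 155 mm from the pivot: it moves about 38 mm either way from the middle of the gate in x and in y of the machine and stands 165 to 175 mm above the worktop. Its axes tilt with the lever; z points up along the stem.
- grip_near: Middle of the grip's near side (its -x side, 16 mm from the grip's centre).
- grip_far: Middle of the grip's far side (its +x side, 16 mm from the grip's centre).
- grip_left: Middle of the grip's left side (its +y side, 16 mm from the grip's centre).
- grip_right: Middle of the grip's right side (its -y side, 16 mm from the grip's centre).
- start_top (a point): Middle of the top of the green start button, 26 mm across, 148 mm above the worktop, in a black ring 42 mm across; on the machine's raised panel at x = -22 mm, y = -115 mm.
- start (a joint): Travel of the green button: 0 up, 0.006 m fully down; a spring brings it up again. Fully down takes 5 N; more than 0.0045 counts as pressed.
- stop_top (a point): Middle of the top of the red stop button, the same as the green one, 58 mm farther off at x = 36 mm, y = -115 mm of the machine.
- stop (a joint): Travel of the red button, as for the green one.
- jar: Closed amber sample jar with a white cap and label, 48 mm across and 115 mm long, lying loose on the two rollers along the machine's y. Origin at the centre of its bottom, z along the jar.
- vial: Small glass vial, 19 mm across, 56 mm high, standing loose on the worktop at the right end of the machine. Origin at the centre of its underside.
- beaker: Glass beaker, 78 mm across, 94 mm high, standing loose behind the machine. Origin at the centre of its underside.
- mug: White mug, 92 mm across with its handle 127 mm, 95 mm high, standing loose to the right of and behind the machine. Origin at the centre of its underside.
- marker_red: Red and white marker pen, 17 mm thick, 135 mm long, lying loose to the right of the machine. Origin at the middle of its underside.

How it is judged:
By the outcome, as a careful person would: the job done as asked, in the order asked, and still so for the second after the job is handed in, with the robot touching nothing.
It also fails if it takes over 64 s, if anything falls off the work surface, if the arm or the gripper's body presses on something with over 40 N, if the wrist force passes 120 N, or if a joint passes its speed limit or range.

## Working session

There is one attempt and no reset: what is moved stays moved. The work goes in short steps, Python scripts to look and compute and a tool call to move; the robot and the scene stay as the last step left them, time stands still between calls to the robot, and variables do not carry over. Pictures are saved under pics/ and viewed, at most 10 in all, crops included, and the job is handed in when it is done.

Besides the shell and the picture viewer there is one more tool, called after ">>>" in YAML: its name, and indented under it one key for each argument. play_rows: Moves the arm, as the interface text tells. Its arguments: {"type":"object","properties":{"commands":{"type":"string"},"grip_force":{"type":"number"}},"required":["commands"]}

```bash
mkdir -p pics; python3 - <<'E'
from plant import get_state, imaging, job, bot
import cv2,numpy as np
s=get_state();print(s['time'],s['ee_pos'],np.round(s['tcp_rot'],3),s['gripper_width'],bot.nose_length)
for n in('top','side'):
    im=imaging.capture(n);cv2.imwrite(f'pics/{n}0.png',im[:,:,::-1])
    m=imaging.camera_model(n);print(n,m)
E
```

```text
0.0 [180.04802059 624.01015117 244.31580968] [[-0.961  0.277 -0.   ]
 [ 0.277  0.961 -0.002]
 [-0.    -0.002 -1.   ]] 85.49519241149936 14.0
top {'intrinsics': array([[414.33671873,   0.        , 327.16242224],
       [  0.        , 414.33671873, 199.79768634],
       [  0.        ,   0.        ,   1.        ]]), 'extrinsics': array([[-1.55299213e-02,  9.85751686e-01, -1.67488612e-01,
         3.55176749e+02],
       [-9.99875227e-01, -1.57945756e-02, -2.48052091e-04,
        -6.06299034e+01],
       [-2.88992931e-03,  1.67463862e-01,  9.85873979e-01,
         1.04686468e+03],
       [ 0.00000000e+00,  0.00000000e+00,  0.00000000e+00,
         1.00000000e+00]])}
side {'intrinsics': array([[388.62489281,   0.        , 319.94850748],
       [  0.        , 388.62489281, 197.18558412],
       [  0.        ,   0.        ,   1.        ]]), 'extrinsics': array([[-9.68835149e-01, -2.07719658e-01,  1.34948131e-01,
         6.22453885e+02],
       [ 2.47209474e-01, -7.76317877e-01,  5.79843107e-01,
         4.32200620e+02],
       [-1.56821656e-02,  5.95132840e-01,  8.03474314e-01,
         8.15018426e+02],
       [ 0.00000000e+00,  0.00000000e+00,  0.00000000e+00,
         1.00000000e+00]])}
```

View pics/top0.png

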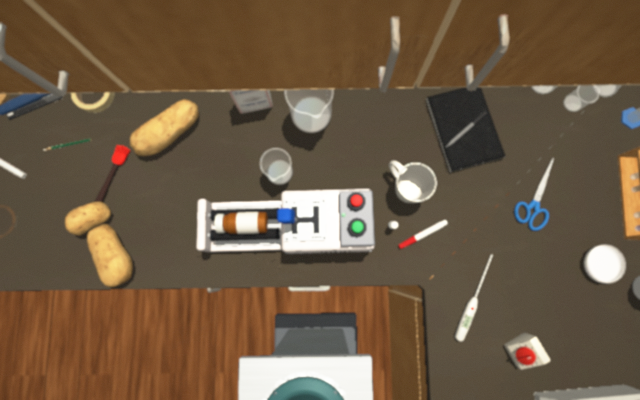

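View pics/side0.png

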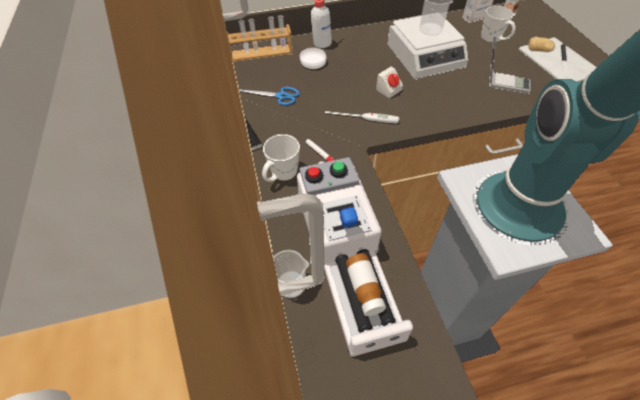

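The top view shows the machine square to the camera with its blue grip at (286,215), red at (356,201) and green at (357,228). The side view shows the grip at (349,216), red at (314,173) and green at (338,168). Next I measure these.

```bash
cat > h.py <<'E'
from plant import get_state, imaging, job, bot
import cv2,numpy as np
def ray(n,p):
    m=imaging.camera_model(n);K=m['intrinsics'];E=m['extrinsics']
    d=np.linalg.inv(K)@[p[0],p[1],1]; d=E[:3,:3]@[d[0],-d[1],-d[2]]
    return E[:3,3],d/np.linalg.norm(d)
def onz(n,p,z):
    o,d=ray(n,p); return o+d*(z-o[2])/d[2]
def two(pt,ps):
    o1,d1=ray('top',pt);o2,d2=ray('side',ps)
    t=np.linalg.lstsq(np.c_[d1,-d2],o2-o1,rcond=None)[0]
    a=o1+d1*t[0];b=o2+d2*t[1];return (a+b)/2,np.linalg.norm(a-b)
HSV={'blue':((105,150,60),(125,255,255)),'green':((50,120,50),(80,255,255)),'red':((0,170,80),(6,255,255))}
ROI={'top':(270,385,180,260),'side':(295,385,150,240)}
def blob(n,im,c):
    h=cv2.cvtColor(im,cv2.COLOR_RGB2HSV);m=cv2.inRange(h,*HSV[c])
    x0,x1,y0,y1=ROI[n];k=np.zeros_like(m);k[y0:y1,x0:x1]=m[y0:y1,x0:x1]
    cnt,lab,st,ce=cv2.connectedComponentsWithStats(k)
    i=1+np.argmax(st[1:,4]);return ce[i],st[i]
def look():
    ims={n:imaging.capture(n) for n in('top','side')};out={}
    for c in HSV:
        try:
            a,sa=blob('top',ims['top'],c);b,sb=blob('side',ims['side'],c)
            out[c]=(a,b);print(c,a.round(1),sa,b.round(1),sb,'two',two(a,b)[0].round(1),two(a,b)[1].round(1),
              'planes',onz('top',a,148 if c!='blue' else 172).round(1),onz('side',b,148 if c!='blue' else 172).round(1))
        except ValueError: print(c,'hidden')
    return ims,out
E
python3 - <<'E'
from h import *
ims,o=look()
a=cv2.resize(ims['top'][175:265,190:390],None,fx=4,fy=4,interpolation=2);cv2.imwrite('pics/t1.png',a[:,:,::-1])
E
```

```text
blue [285.4 215.5] [277 209  18  14 222] [348.4 216.8] [340 207  18  20 269] two [471.6  29.1 171.2] 0.2 planes [471.4  29.  172. ] [471.8  29.6 172. ]
green [357.1 226.6] [352 221  12  12 116] [338.  166.7] [333 162  11  10  94] two [ 448.4 -125.   144.1] 0.5 planes [ 447.8 -124.7  148. ] [ 449.6 -121.9  148. ]
red [355.9 200.3] [351 195  11  12 107] [313.3 172. ] [308 168  12   9  89] two [ 506.6 -124.   144.4] 0.4 planes [ 505.8 -123.6  148. ] [ 507.4 -121.1  148. ]
```

View pics/t1.png

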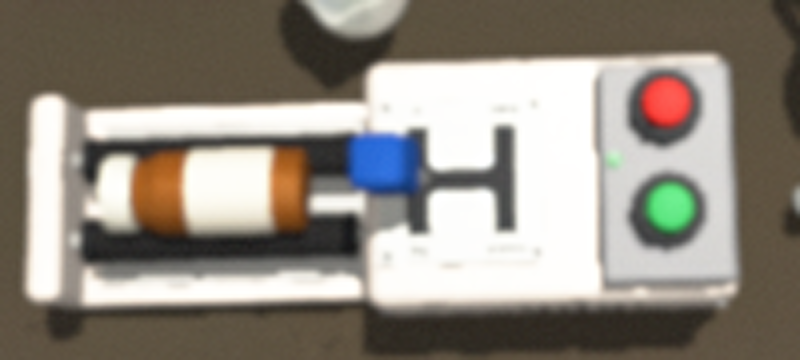

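The crop shows the H slot centred near crop (461,180), which is full-frame (305,220). The grip is in the left leg, almost level with the cross slot. I check the gate position against the button-based frame.

```bash
cat >> h.py <<'E'
def frame():
    g=np.array([448.2,-124.6]);r=np.array([506.2,-123.7])
    a=np.arctan2(*(r-g)[::-1]);return a
E
python3 - <<'E'
from h import *
im=imaging.capture('top');g=cv2.cvtColor(im,cv2.COLOR_RGB2GRAY)
# right leg slot + cross slot on z=118
m=(g<120).astype(np.uint8);
x0,x1,y0,y1=292,322,200,238
ys,xs=np.nonzero(m[y0:y1,x0:x1]);xs=xs+x0;ys=ys+y0
for r in range(202,238,2): print(r,''.join('#' if v else '.' for v in m[r,285:340]))
leg=(xs>=313)&(xs<=320)
c=np.array([xs[leg].mean(),ys[leg].mean()]);p=onz('top',c,118);print('leg',c,p)
a=frame();R=np.array([[np.cos(a),-np.sin(a)],[np.sin(a),np.cos(a)]])
print('yaw',a,'origin btn',np.array([448.2,-124.6])-R@[-22,-115],'origin leg',p[:2]-R@[0,-24.5])
# housing right edge corners
cs=[(190+727/4,175+60/4,113+17),(190+737/4,175+280/4,130)]
print([onz('top',c[:2],130).round(1) for c in cs])
E
```

```text
202 .......................................................
204 .......................................................
206 .......................................................
208 .......####..................####......................
210 ###########..................####......................
212 ###########..................####......................
214 ###########..................####......................
216 ############.................####......................
218 #################################......................
220 #################################......................
222 #############................####......................
224 ###########...................###......................
226 ......#####...................###......................
228 ......#####...................###......................
230 .......####...................###......................
232 ........###............................................
234 .......................................................
236 .......................................................
leg [315.51041667 218.41666667] [470.78364624 -33.44020888 118.        ]
yaw 0.015515996120691477 origin btn [468.41308389  -9.27250441] origin leg [470.40351959  -8.94315796]
[array([ 531.7, -161.2,  130. ]), array([ 408.3, -162.6,  130. ])]
```

>>> play_rows:
  commands: "1 0 0 0 -5.7; 1 0 0 0 -5.7; 1 0 0 0 -5.7; 1 0 0 0 0"
  grip_force: 30

```text
time: 0.75
ee_pos: [180.2, 624.4, 245.1]
tcp_rot: [[-1.0, -0.016, -0.0], [-0.016, 1.0, -0.0], [0.0, -0.0, -1.0]]
force: [0.2, -0.1, -0.0]
gripper_width: 12.1
finger_force: 0.0
```

>>> play_rows:
  commands: "1 -0.02 -0.038 0 0;1 -0.02 -0.038 0 0;1 -0.02 -0.038 0 0;1 -0.02 -0.038 0 0;1 -0.02 -0.038 0 0;1 -0.02 -0.038 0 0;1 -0.02 -0.038 0 0;1 -0.02 -0.038 0 0;1 -0.02 -0.038 0 0;1 -0.02 -0.038 0 0;1 -0.02 -0.038 0 0;1 -0.02 -0.038 0 0;1 -0.02 -0.038 0 0;1 -0.022 -0.038 0 0;1 0 0 0.02 0;1 0 0 0.02 0;1 0 0 0.02 0;1 0 0 0.015 0;1 0 0 0 0"

```text
time: 3.12
ee_pos: [470.8, 97.4, 169.5]
tcp_rot: [[-1.0, -0.017, -0.002], [-0.017, 1.0, -0.001], [0.002, -0.001, -1.0]]
force: [-0.1, 0.5, 0.2]
gripper_width: -0.3
finger_force: 0.0
```

```bash
python3 - <<'E'
from h import *
ims,o=look()
s=cv2.resize(ims['side'][120:320,240:480],None,fx=2.5,fy=2.5);t=cv2.resize(ims['top'][175:265,190:390],None,fx=3,fy=3)
c=np.zeros((500,600,3),np.uint8);c[:]=s;cv2.imwrite('pics/s2.png',c[:,:,::-1])
E
```

```text
blue [285.9 215.6] [277 209  18  14 206] [343.8 222.4] [341 216   7  11  31] two [477.   28.6 150.7] 6.7 planes [471.1  27.9 172. ] [484.5  40.  172. ]
green [357.1 226.6] [352 221  12  12 119] [338.1 166.8] [333 162  11  10  90] two [ 448.3 -125.1  143.6] 0.4 planes [ 447.6 -124.7  148. ] [ 449.6 -121.6  148. ]
red [355.9 200.3] [351 195  11  12 104] [313.3 172. ] [308 168  12   9  89] two [ 506.5 -124.   144.4] 0.5 planes [ 505.7 -123.7  148. ] [ 507.3 -121.2  148. ]
```

View pics/s2.png

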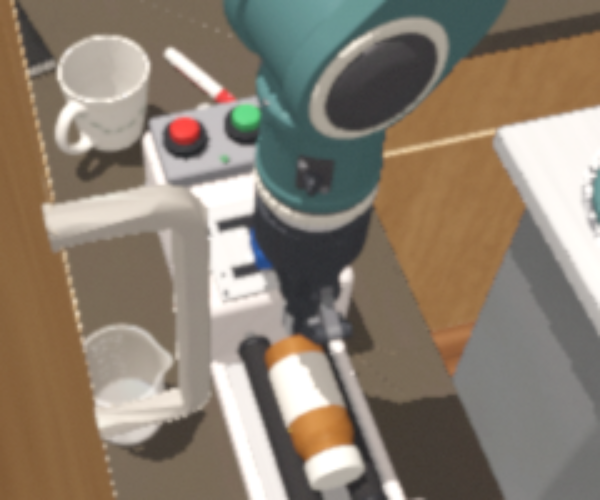

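The side view shows the shut fingers at crop (315,325), left of the grip and clear above the jar. I push right in steps.

>>> play_rows:
  commands: "1 0 -0.012 0 0;1 0 -0.012 0 0;1 0 -0.006 0 0;1 0 -0.005 0 0;1 0 -0.005 0 0;1 0 0 0 0"

```text
time: 3.98
ee_pos: [472.4, 57.6, 170.4]
tcp_rot: [[-1.0, -0.018, 0.0], [-0.018, 1.0, 0.0], [-0.0, 0.0, -1.0]]
force: [-0.0, 1.8, 0.7]
gripper_width: -0.1
finger_force: 0.5
```

```bash
python3 - <<'E'
from h import *
ims,o=look();s=get_state();print(s['ee_pos'],s['force'])
E
```

```text
blue [289.3 219.8] [281 217  15   7  67] [342.3 215.4] [340 208   6  17  55] two [471.7  18.4 157.8] 17.7 planes [461.9  20.7 172. ] [482.6  23.3 172. ]
green [357.1 226.6] [352 221  12  12 119] [333. 165.] [333 165   1   1   1] two [ 453.5 -127.2  147.2] 12.6 planes [ 447.7 -124.5  148. ] [ 459.2 -129.8  148. ]
red [356.  200.3] [351 195  11  12 104] [313.3 172. ] [308 168  12   9  89] two [ 506.5 -124.1  144.4] 0.4 planes [ 505.7 -123.7  148. ] [ 507.3 -121.2  148. ]
[472.21733096  57.71223082 170.27640747] [0.71367971 0.1108084  0.15690216]
```

>>> play_rows:
  commands: "1 0 -0.008 0 0;1 0 -0.008 0 0;1 0 -0.008 0 0;1 0 -0.008 0 0;1 0 -0.008 0 0;1 0 -0.008 0 0;1 0 -0.008 0 0;1 0 0 0 0"

```text
time: 5.08
ee_pos: [473.0, 0.6, 170.2]
tcp_rot: [[-1.0, -0.016, -0.0], [-0.016, 1.0, -0.001], [0.0, -0.001, -1.0]]
force: [-0.2, 0.7, -0.3]
gripper_width: -0.1
finger_force: 0.0
```

>>> play_rows:
  commands: "1 0 -0.004 0 0;1 0 -0.003 0 0;1 0 0 0 0"

```text
time: 5.45
ee_pos: [473.2, -5.6, 170.2]
tcp_rot: [[-1.0, -0.017, -0.0], [-0.017, 1.0, -0.0], [0.0, -0.0, -1.0]]
force: [-0.4, 1.8, -0.9]
gripper_width: -0.2
finger_force: 0.4
```

>>> play_rows:
  commands: "1 0 -0.003 0 0;1 0 0 0 0"

```text
time: 5.7
ee_pos: [473.3, -8.6, 170.3]
tcp_rot: [[-1.0, -0.017, -0.0], [-0.017, 1.0, -0.0], [0.0, -0.0, -1.0]]
force: [0.0, 0.7, -0.1]
gripper_width: -0.1
finger_force: 0.5
```

>>> play_rows:
  commands: "1 0 -0.003 0 0;1 0 0 0 0"

```text
time: 5.95
ee_pos: [473.4, -11.7, 170.3]
tcp_rot: [[-1.0, -0.017, 0.0], [-0.017, 1.0, -0.0], [-0.0, -0.0, -1.0]]
force: [-0.4, 1.4, -0.1]
gripper_width: -0.1
finger_force: 0.5
```

>>> play_rows:
  commands: "1 0 -0.003 0 0;1 0 0 0 0"

```text
time: 6.2
ee_pos: [473.5, -14.7, 170.3]
tcp_rot: [[-1.0, -0.017, 0.0], [-0.017, 1.0, -0.0], [-0.0, -0.0, -1.0]]
force: [-0.2, 1.4, 0.0]
gripper_width: 0.2
finger_force: 0.5
```

```bash
python3 - <<'E'
from h import *
ims,o=look();s=get_state();print(s['ee_pos'],s['force'])
a=cv2.resize(ims['top'][175:265,190:390],None,fx=4,fy=4,interpolation=2);cv2.imwrite('pics/t3.png',a[:,:,::-1])
E
```

```text
blue [324.7 218.3] [323 217   4   4  11] [332.1 188.1] [330 182   5  15  52] two [473.4 -57.6 154.4] 15.4 planes [464.1 -54.6 172. ] [484.  -48.3 172. ]
green hidden
red [356.  200.3] [351 195  11  12 105] [313.3 172. ] [308 168  12   9  89] two [ 506.6 -124.1  144.4] 0.3 planes [ 505.8 -123.8  148. ] [ 507.3 -121.2  148. ]
[473.49634465 -14.61105519 170.33116097] [-0.52291669  1.51393178 -0.39951529]
```

View pics/t3.png

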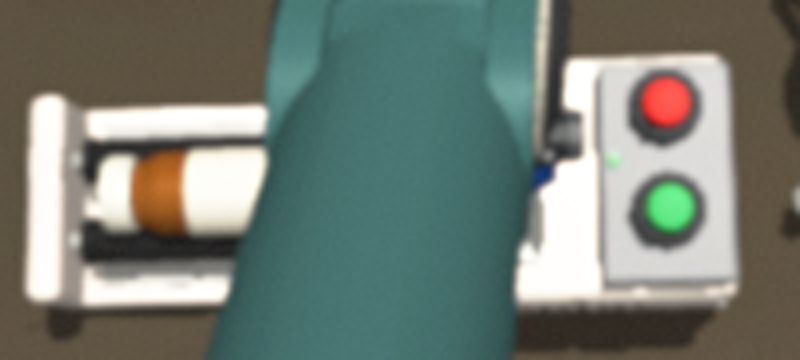

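The arm hides most of the lever. A sliver of blue at crop (543,175) shows the grip is nearly at the right leg. I carry on until the stop is felt.

>>> play_rows:
  commands: "1 0 -0.003 0 0;1 0 0 0 0"

```text
time: 6.55
ee_pos: [473.5, -17.3, 170.3]
tcp_rot: [[-1.0, -0.017, 0.0], [-0.017, 1.0, 0.0], [-0.0, 0.0, -1.0]]
force: [0.1, 2.6, -0.8]
gripper_width: 0.3
finger_force: 1.0
```

>>> play_rows:
  commands: "1 0 -0.002 0 0;1 0 0 0 0"

```text
time: 6.8
ee_pos: [473.5, -18.6, 170.2]
tcp_rot: [[-1.0, -0.018, -0.0], [-0.018, 1.0, 0.001], [0.0, 0.001, -1.0]]
force: [-0.3, 5.3, -0.8]
gripper_width: -0.1
finger_force: 2.2
```

>>> play_rows:
  commands: "1 0 -0.002 0 0;1 0 0 0 0"

```text
time: 7.05
ee_pos: [473.4, -19.7, 170.1]
tcp_rot: [[-1.0, -0.019, -0.0], [-0.019, 1.0, 0.002], [0.0, 0.002, -1.0]]
force: [0.1, 7.4, -2.2]
gripper_width: -0.1
finger_force: 3.3
```

The force rise shows the lever against the right stop. I back off, go round to its near side and push it far.

>>> play_rows:
  commands: "1 0 0.015 0 0;1 0 0.018 0 0;1 0.018 0 0 0;1 0.018 0 0 0;1 0.018 0 0 0;1 0 -0.02 0 0;1 0 -0.02 0 0;1 0 -0.02 0 0;1 0 0 0 0"

```text
time: 8.18
ee_pos: [420.2, -50.6, 170.5]
tcp_rot: [[-1.0, -0.015, 0.001], [-0.015, 1.0, -0.001], [-0.001, -0.001, -1.0]]
force: [-1.2, 0.4, 0.5]
gripper_width: 0.0
finger_force: 0.0
```

```bash
python3 - <<'E'
from h import *
ims,o=look();s=get_state();print(s['ee_pos'],s['force'])
E
```

```text
blue hidden
green [360.1 227. ] [358 222   6  11  46] [338.  166.7] [333 162  11  10  92] two [ 447.2 -131.7  136.6] 1.4 planes [ 446.7 -131.1  148. ] [ 449.6 -121.9  148. ]
red [358.2 199.6] [355 195   7  11  55] [313.4 172. ] [308 168  12   9  89] two [ 507.2 -128.6  140.2] 3.2 planes [ 507.3 -128.7  148. ] [ 507.1 -121.2  148. ]
[420.15085291 -49.01208698 170.34648511] [ 0.24495782  0.63336074 -0.64141052]
```

>>> play_rows:
  commands: "1 -0.008 0 0 0;1 -0.008 0 0 0;1 -0.007 0 0 0;1 -0.007 0 0 0;1 -0.006 0 0 0;1 0 0 0 0"

```text
time: 9.02
ee_pos: [456.4, -48.7, 170.2]
tcp_rot: [[-1.0, -0.018, 0.0], [-0.018, 1.0, -0.0], [-0.0, -0.0, -1.0]]
force: [-0.2, -0.4, 0.6]
gripper_width: 0.4
finger_force: 0.1
```

>>> play_rows:
  commands: "1 -0.006 0 0 0;1 -0.006 0 0 0;1 -0.005 0 0 0;1 0 0 0 0"

```text
time: 9.52
ee_pos: [473.6, -48.4, 170.3]
tcp_rot: [[-1.0, -0.018, 0.001], [-0.018, 1.0, -0.0], [-0.001, -0.0, -1.0]]
force: [-0.5, -0.3, 0.5]
gripper_width: 0.0
finger_force: 0.3
```

>>> play_rows:
  commands: "1 -0.003 0 0 0;1 0 0 0 0"

```text
time: 9.78
ee_pos: [476.2, -48.4, 170.3]
tcp_rot: [[-1.0, -0.018, 0.0], [-0.018, 1.0, -0.0], [-0.0, -0.0, -1.0]]
force: [-0.5, -0.4, -0.3]
gripper_width: 0.1
finger_force: 0.5
```

>>> play_rows:
  commands: "1 -0.003 0 0 0;1 0 0 0 0"

```text
time: 10.02
ee_pos: [479.3, -48.3, 170.3]
tcp_rot: [[-1.0, -0.018, 0.0], [-0.018, 1.0, -0.0], [-0.0, -0.0, -1.0]]
force: [-0.8, -0.5, -0.6]
gripper_width: 0.2
finger_force: 0.5
```

>>> play_rows:
  commands: "1 -0.003 0 0 0;1 0 0 0 0"

```text
time: 10.28
ee_pos: [481.5, -48.3, 170.0]
tcp_rot: [[-1.0, -0.018, -0.002], [-0.018, 1.0, 0.0], [0.002, 0.0, -1.0]]
force: [-3.8, 0.4, -0.8]
gripper_width: 0.1
finger_force: 1.7
```

>>> play_rows:
  commands: "1 -0.003 0 0 0;1 0 0 0 0"

```text
time: 10.52
ee_pos: [483.7, -48.2, 169.7]
tcp_rot: [[-1.0, -0.018, -0.004], [-0.018, 1.0, 0.0], [0.004, 0.0, -1.0]]
force: [-7.0, -0.6, 0.1]
gripper_width: -0.2
finger_force: 2.8
```

```bash
python3 - <<'E'
from h import *
ims,o=look();s=get_state();print(s['ee_pos'],s['force'])
s=cv2.resize(ims['side'][120:280,240:440],None,fx=2.5,fy=2.5);t=cv2.resize(ims['top'][175:265,250:410],None,fx=3,fy=3)
c=np.zeros((400,500+480,3),np.uint8);c[:,:500]=s;c[:270,500:]=t;c=cv2.resize(c,None,fx=.8,fy=.8);cv2.imwrite('pics/c4.png',c[:,:,::-1])
E
```

```text
blue hidden
green hidden
red [356.7 200.1] [352 195  10  12  88] [313.3 171.9] [308 168  12   9  87] two [ 506.7 -125.7  143. ] 0.6 planes [ 506.2 -125.4  148. ] [ 507.4 -121.4  148. ]
[483.6806123  -48.1960155  169.72365453] [-6.20058595  0.04265557 -0.75885627]
```

View pics/c4.png

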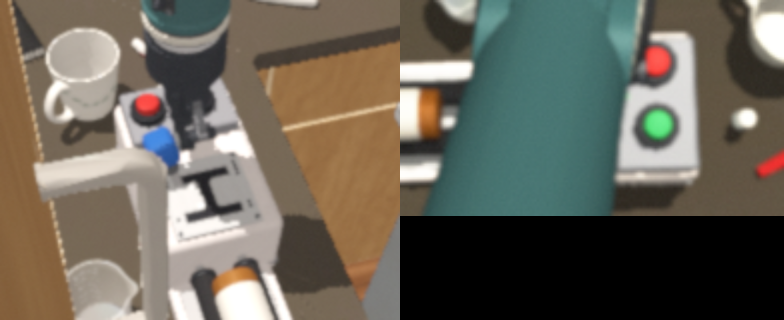

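The side view shows the blue grip at the far right end of the gate, with the H slot clear, and the stop was felt at 7 N. I back off, raise and go over the green button.

>>> play_rows:
  commands: "1 0.02 0 0 0;1 0.02 0 -0.01 0;1 0 0 -0.03 0;1 0 -0.025 0 0;1 0 -0.025 0 0;1 0 -0.026 0 0;1 0 0 0 0;1 0 0 0 0"

```text
time: 11.62
ee_pos: [447.1, -124.3, 210.5]
tcp_rot: [[-1.0, -0.018, 0.001], [-0.018, 1.0, 0.0], [-0.001, 0.0, -1.0]]
force: [-0.3, 0.1, -0.5]
gripper_width: -0.3
finger_force: 0.0
```

```bash
python3 - <<'E'
from h import *
ims,o=look();s=get_state();print(s['ee_pos'],s['force'])
s=cv2.resize(ims['side'][120:280,240:440],None,fx=3,fy=3);cv2.imwrite('pics/c5.png',s[:,:,::-1])
E
```

```text
blue [320.6 198.1] [314 190  14  17 196] [321.3 192.2] [313 184  17  19 200] two [508.1 -46.3 168.6] 0.4 planes [507.7 -46.4 172. ] [508.6 -43.6 172. ]
green hidden
red hidden
[ 446.83471278 -123.94251291  210.37877286] [-1.04600242 -0.30506667  0.22610365]
```

View pics/c5.png

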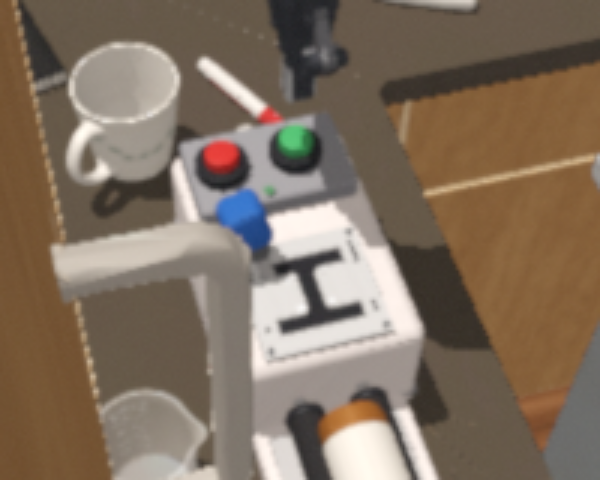

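The lever is home: the grip measures (508,-46,169), about 38 mm both ways from the gate's middle. The fingertips are above green at crop (295,95). I press now.

>>> play_rows:
  commands: "1 0 0 0.02 0;1 0 0 0.015 0;1 0 0 0.008 0;1 0 0 0 0"

```text
time: 12.22
ee_pos: [446.3, -124.7, 166.9]
tcp_rot: [[-1.0, -0.018, -0.001], [-0.018, 1.0, 0.0], [0.001, 0.0, -1.0]]
force: [0.9, 0.4, -0.2]
gripper_width: -0.1
finger_force: 0.0
```

>>> play_rows:
  commands: "1 0 0 0.004 0;1 0 0 0.003 0;1 0 0 0 0"

```text
time: 12.6
ee_pos: [446.8, -125.0, 160.7]
tcp_rot: [[-1.0, -0.017, 0.001], [-0.017, 1.0, -0.0], [-0.001, -0.0, -1.0]]
force: [0.1, 0.2, 4.4]
gripper_width: 0.1
finger_force: 2.2
```

>>> play_rows:
  commands: "1 0 0 0.002 0;1 0 0 0.002 0;1 0 0 0 0"

```text
time: 12.98
ee_pos: [447.0, -125.1, 159.5]
tcp_rot: [[-1.0, -0.017, 0.001], [-0.017, 1.0, 0.002], [-0.001, 0.002, -1.0]]
force: [-10.3, 2.9, 35.8]
gripper_width: 0.0
finger_force: 17.9
```

>>> play_rows:
  commands: "1 0 0 -0.003 0;1 0 0 0 0"

```text
time: 13.22
ee_pos: [446.8, -125.0, 160.1]
tcp_rot: [[-1.0, -0.017, 0.002], [-0.017, 1.0, 0.0], [-0.002, 0.0, -1.0]]
force: [-0.1, 0.9, 5.4]
gripper_width: -0.1
finger_force: 2.5
```

>>> play_rows:
  commands: "1 0 0 -0.002 0;1 0 0 0 0"

```text
time: 13.48
ee_pos: [446.8, -125.0, 161.5]
tcp_rot: [[-1.0, -0.018, 0.001], [-0.018, 1.0, -0.0], [-0.001, -0.0, -1.0]]
force: [0.5, -0.2, 4.2]
gripper_width: 0.1
finger_force: 2.0
```

>>> play_rows:
  commands: "1 0 0 -0.002 0;1 0 0 0 0"

```text
time: 13.72
ee_pos: [446.8, -125.0, 163.4]
tcp_rot: [[-1.0, -0.018, 0.001], [-0.018, 1.0, -0.0], [-0.001, -0.0, -1.0]]
force: [2.2, -0.3, 3.1]
gripper_width: 0.2
finger_force: 1.4
```

>>> play_rows:
  commands: "1 0 0 -0.002 0;1 0 0 0 0"

```text
time: 13.98
ee_pos: [446.2, -124.9, 165.2]
tcp_rot: [[-1.0, -0.018, -0.0], [-0.018, 1.0, 0.0], [0.0, 0.0, -1.0]]
force: [0.7, -0.3, 2.1]
gripper_width: 0.3
finger_force: 0.9
```

The spring force rose to about 5 N before the hard stop, so the button went fully down. I now retract.

>>> play_rows:
  commands: "1 0 0 -0.01 0;1 0 0 -0.025 0;1 0 0 -0.03 0;1 0.02 0 -0.02 0;1 0.03 0 0 0;1 0 0 0 0;1 0 0 0 0"

```text
time: 14.85
ee_pos: [396.6, -125.7, 250.6]
tcp_rot: [[-1.0, -0.018, 0.0], [-0.018, 1.0, 0.0], [-0.0, 0.0, -1.0]]
force: [1.3, 0.1, -0.2]
gripper_width: 0.1
finger_force: 0.0
```

```bash
python3 - <<'E'
from h import *
ims,o=look();s=get_state();print(s['time'],s['ee_pos'],s['force'])
s=cv2.resize(ims['side'][120:280,240:440],None,fx=3,fy=3);cv2.imwrite('pics/c6.png',s[:,:,::-1])
E
```

```text
blue [320.6 198.1] [314 190  14  17 196] [321.3 192.2] [313 184  17  19 200] two [508.1 -46.3 168.6] 0.4 planes [507.7 -46.4 172. ] [508.6 -43.6 172. ]
green hidden
red [351.7 198.7] [351 196   3   6   9] [313.5 172.1] [308 168  12  10  93] two [ 508.3 -114.   156.2] 0.4 planes [ 509.5 -114.4  148. ] [ 507.1 -120.9  148. ]
14.95 [ 396.88070379 -125.74492497  250.29165543] [0.19233567 0.25818523 0.63014649]
```

View pics/c6.png

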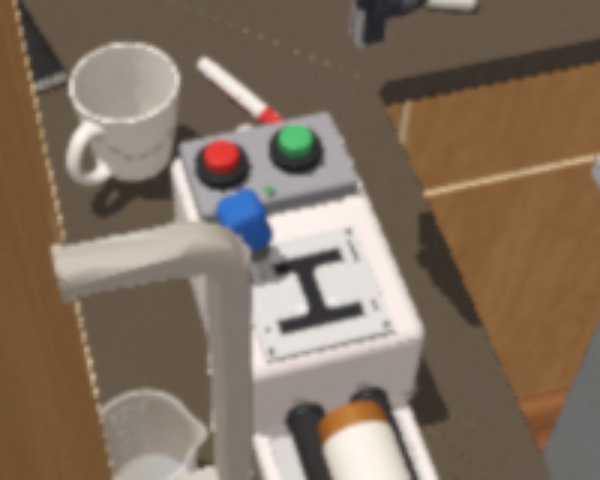

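The lever is in third at crop (245,220), green is up again at (297,140), and the robot is clear of everything.

```bash
python3 -c "
from plant import job
print(job.sign_off())"
```

```text
the job is handed in; nothing more can be done
None
```

The lever is fully home in third gear, the green button was pressed fully down and came up again, red was not touched, and the job is handed in at about 15 s.

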